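Put the compass back in the spring-lidded showcase

TASK

Swing the spring lid of the wooden showcase up past its tipping point so that it stays open by itself, then lay the loose brass pocket compass flat on the round display pad inside the case, without dropping it. Then tip the lid forward again and ease it fully shut against its spring: it must not slam. Leave the tin and the bangle in the case and the other goods on the stall where they are.

Things in the scene. Friction and masses are not known exactly. Their poses are not given: they have to be found in the camera images.
- case: wooden showcase, fixed to the stall, 150 deep (its x) by 300 wide (its y) by 120 high: a closed plinth with a shallow open-topped well, walls 6 thick, well floor 70 above its underside, 50 below the rim. Origin: centre of its underside, on the work surface; x points away from the robot to the hinge, z up. The lid's hinge line runs along y at x = +75, z = 120
- lid (a joint): lid angle (rad): 0 shut, 1.75 leaning back on its stop. Wood frame, pane, 8 thick; its underside lies in the plane through the hinge line. Over-centre spring: above about 1.4 it swings on open and stays (about 1.5 N at the tab tips it back); below, it is pulled shut, hardest at the end (3.5 N at the tab). Released high it slams; from 5 mm it shuts softly. Slam: over 2.5 rad/s in the last 0.3 rad
- lid_tab (a point): middle of the front edge of the lid's pull tab, a flat brass tongue 90 wide, 8 thick, in the middle of the lid's front edge. It sticks out 28 past the case's front wall, free beneath: a fingertip fits under it with the lid shut. Point at half its thickness, 178 from the hinge line; axes as the lid's: x from tab to hinge, z out of the lid's upper face
- compass_centre (a point): centre of the loose closed brass pocket compass: a round disc 42 across and 18 thick lying flat, with a small wire loop on its rim that reaches 40 from the centre (look only, nothing collides with it), 0.06 to 0.13 kg; z up
- pad_top (a point): centre of the top of the round fabric display pad, 62 across and 4 thick, fixed on the floor of the case (top 74 above the stall); it lies in the middle of the case, or 95 to its left or right, half-way between front and back
- tin_centre (a point): centre of a loose round tin, 50 across and 22 high, in another of the three places in the case
- bangle_centre (a point): centre of a loose copper bangle, a ring 66 across and 12 high, in the remaining place in the case
- bowl_rim (a point): centre of the mouth of a small brass bowl, 110 across and 40 high, on the stall
- tea_rim (a point): centre of the mouth of a tea glass, 60 across and 75 high, on the stall
- carton: small cardboard carton, 90 by 60 by 30, on the stall; origin under its centre
- spool0: thread spool, 40 across and 45 high, upright; origin under its centre
- spool1: another such spool
- spool2: another such spool

How it is judged:
By the outcome, as a careful person would: the job done as asked, in the order asked, and still so for the second after the job is handed in, with the robot touching nothing.
It also fails if it takes over 69 s, if anything falls off the work surface, if the arm or the gripper's body presses on something with over 40 N, if the wrist force passes 120 N, or if a joint passes its speed limit or range.

ROBOT

A 7-joint arm with a two-finger parallel gripper is mounted at the origin on the work surface. World frame = base frame: x ahead of the robot, y to its left, z up, the work surface at z = 0. Lengths are in mm, angles in rad, forces in N, time in s.
With the tool pointing down it reaches from about 400 to 875 mm from the base axis. Payload 6.5 kg.
Tool frame: the origin (TCP) lies where the fingers leave the gripper's body, on its centre line; the fingertips stand 64 mm ahead of it and the grasp point (between the pads) lies 45 mm ahead of it (manip.tcp_to_tips is the distance from the TCP to the fingertips, in mm); z points along the fingers, y is the direction in which the jaws open and shut (so a half turn about z gives the same grasp; the last joint's range is limited). The gripper opens to 88 mm and grips with 3 to 60 N. Pads are 18 mm wide; open, the fingers measure 123 mm over their backs; the gripper's body (75 mm by 187 mm) begins 45 mm behind the grasp point.
Start: joints at [-1.2, 0.536, -0.004, 1.538, 0.003, 1.067, -0.071], TCP at [274.97, 588.967, 302.716] pointing down, gripper open.
Joint ranges: [-2.7, 2.7], [-0.37, 2.16], [-1.27, 1.26], [0.24, 2.4], [-1.31, 4.45], [0.19, 1.91], [-2.76, 2.76]. Speed limits (rad/s): [2.39, 2.39, 3.14, 3.14, 3.14, 3.14, 3.14].

INTERFACE

Orientations are given as a unit quaternion [x, y, z, w].
In Python, from workcell import manip gives the robot as it stands. The module is installed in compiled form; this text tells all that it offers.
- The arm moves only by the tool carry_out, never from a script. Its argument "steps" is a list that holds one entry, the list of rows, each a list of 7 numbers: the shift along the world's x, y, z in mm, then the turn, a rotation vector about the world's x, y, z in rad, then the opening, from -1 (shut) to 1 (fully open). In form: [[[tx, ty, tz, ax, ay, az, fingers], ...]]. A call has 1 to 5 rows; each row shifts and turns the pose as measured when the row begins; what a row does not reach is not made up. A row lasts 1/8 s, in which the tool goes at most 62.5 mm and 10.7 degrees, less where a joint would pass 70% of its speed; a pose out of reach is approached as far as the arm can. A call with a gripper value outside its range is refused whole. The fingers move at their own pace and stop on an object; the grip force is fixed at half the most. Time passes only in rows, so rows that do not move let the fingers close. It gives the time, the measured TCP pose, the force and the opening at its end, in the units of the state.
- manip.read_state(): the state, without advancing time (a new reading comes with each control period).
- manip.read_camera(name): name is "scene" or "side" or "wrist"; returns the picture (480x640x3 uint8, red, green, blue); there is no depth.
- manip.calibration(name): a dict with "fovy" (degrees; the focal length in pixels is half the picture's height over the tangent of half this angle, whatever the lens; pixels are square), "cx", "cy" (the principal point, pixels), "R" (3x3) and "t" (3): a world point X has camera coordinates R X + t. Camera axes: x right, y down, z forward; pixel columns grow to the right and rows downward; lengths in mm; the calibration is good to about 2 mm. A picture is of the moment at which its call begins: read the wrist's pose just before it. calibration takes no time and is no camera call; for the wrist camera it gives the pose at the moment of the call.
- manip.finish_job(): hands the job in, once; it reports no verdict.
The state is a dict: "time_s": time; "q": joint angles; "qvel": joint speeds; "joint_efforts": joint torques, N m; "tool_pos": TCP position; "tool_rot": TCP orientation; "ft_force": force on the tool from outside, world axes, zero at the start; "moment": the same for the moment, N m; "width": finger opening in mm.
Only numpy, scipy, OpenCV 4.12 (cv2) and the standard library are available. Lean on these libraries where they do the work, as an engineer would, in place of code of your own. Each camera call takes 0.05 s, during which the arm holds its last target. There are 200 camera calls.

## Working session

There is one attempt and no reset: what is moved stays moved. The work goes in short steps, Python scripts to look and compute and a tool call to move; the robot and the scene stay as the last step left them, time stands still between calls to the robot, and variables do not carry over. Pictures are saved under pics/ and viewed, about 8 in all and at most 12, crops included, and the job is handed in when it is done.

Besides the shell and the picture viewer there is one more tool, called after "Request:" as name(argument=value, ...) on one line, values as JSON. carry_out: Moves the arm, as the interface text tells. Its arguments: {"type":"object","properties":{"steps":{"type":"array","items":{"type":"array","items":{"type":"array","items":{"type":"number"}}}}},"required":["steps"]}

```bash
mkdir -p pics
cat > h.py <<'E'
import numpy as np, cv2
from workcell import manip
def cal(n):
    c=manip.calibration(n); f=240/np.tan(np.radians(c['fovy'])/2)
    return f,c['cx'],c['cy'],np.array(c['R']),np.array(c['t'])
def ray(n,uv,c=None):
    f,cx,cy,R,t=c or cal(n)
    d=R.T@np.array([(uv[0]-cx)/f,(uv[1]-cy)/f,1]); return -R.T@t,d
def onz(n,uv,z,c=None):
    o,d=ray(n,uv,c); return o+d*(z-o[2])/d[2]
def tri(L):
    A=np.zeros((3,3));b=np.zeros(3)
    for o,d in L:
        d=d/np.linalg.norm(d);P=np.eye(3)-np.outer(d,d);A+=P;b+=P@o
    x=np.linalg.solve(A,b)
    return x,[np.linalg.norm((np.eye(3)-np.outer(d,d)/(d@d))@(x-o)) for o,d in L]
def proj(n,X,c=None):
    f,cx,cy,R,t=c or cal(n); p=R@np.array(X)+t; return f*p[0]/p[2]+cx,f*p[1]/p[2]+cy
def shot(n,name):
    im=manip.read_camera(n); cv2.imwrite(f'pics/{name}.png',im[:,:,::-1]); return im
E
python3 - <<'E'
from h import *
for n in('scene','side','wrist'):
    c=cal(n);shot(n,n+'0');print(n,np.round(c[0],1),c[1:3],'eye',np.round(-c[3].T@c[4]),'fwd',np.round(c[3][2],2))
s=manip.read_state();print(s['tool_pos'],s['tool_rot'],s['ft_force'],s['width'],s['time_s'])
E
```

```text
scene 564.2 (326.5395453664724, 243.48086501622547) eye [1067. -455. 1140.] fwd [-0.43  0.33 -0.84]
side 580.4 (313.64695104094227, 240.1929239209611) eye [-811. -183. 1014.] fwd [ 0.83  0.08 -0.55]
wrist 363.1 (319.73424699968706, 243.13322532514118) eye [208. 620. 385.] fwd [ 0.26 -0.12 -0.96]
[274.82669467 588.61880243 302.04602337] [ 2.16617355e-01  9.76256353e-01 -6.68771556e-04 -8.27177670e-05] [-0.44799892 -0.60839125 -0.31299821] 88.37616044026838 0.15
```

View pics/scene0.png

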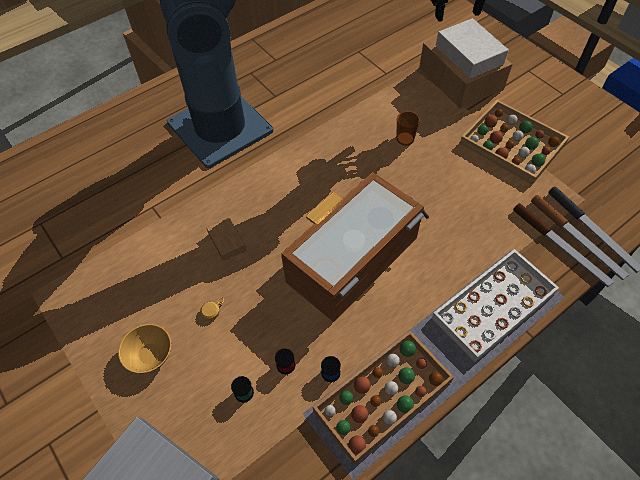

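View pics/side0.png

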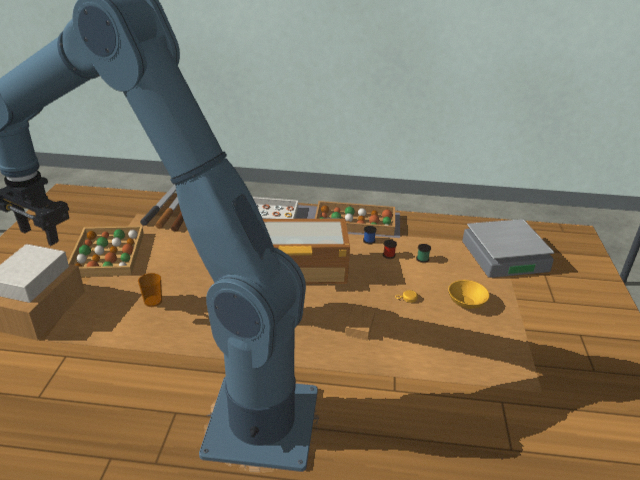

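The scene view shows the case (corners near (376,176), (423,212), (334,300), (284,252)), its tab near (323,208), and the compass at (209,310). In the side view the compass is at (410,297) and the tab at (295,250). Next I'll zoom in on these to measure them.

Run:
```python
import cv2,numpy as np
a=cv2.imread('pics/scene0.png');b=cv2.imread('pics/side0.png')
C=lambda i,x,y,w,h,s:cv2.resize(i[y:y+h,x:x+w],None,fx=s,fy=s,interpolation=cv2.INTER_CUBIC)
o=np.zeros((600,800,3),np.uint8)
o[:450,:480]=C(a,275,170,160,150,3)          # scene case, x3 at 275,170
o[:300,480:800]=C(a,190,290,40,37,8)[:300,:320].copy() if 0 else cv2.resize(C(a,190,290,40,37,8),(320,300))
o[450:600,:480]=C(b,260,215,160,50,3)        # side x3
o[300:600,480:800]=cv2.resize(C(b,385,278,40,37,8),(320,300))
cv2.imwrite('pics/crop1.png',o)
```

```text
(no output)
```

View pics/crop1.png

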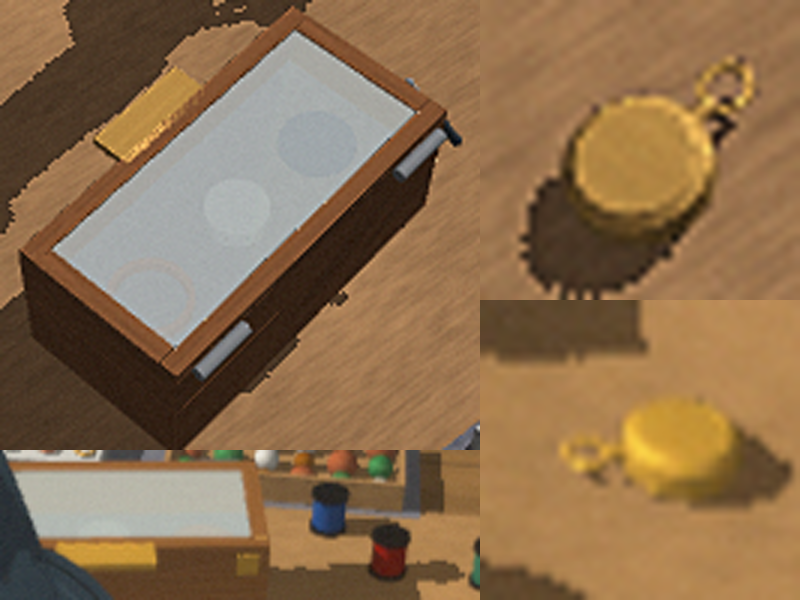

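Run:
```python
from h import *
np.set_printoptions(precision=1,suppress=True)
s=lambda x,y:(275+x/3,170+y/3)
P={k:onz('scene',s(*v),128) for k,v in dict(FL=(298,10),BL=(445,112),BR=(175,375),FR=(22,252),T1=(177,67),T2=(95,140)).items()}
for k,v in P.items():print(k,v)
for a,b in('FL BL','FR BR','FR FL','BR BL','T2 T1'): pass
for a,b in(('FL','BL'),('FR','BR'),('FR','FL'),('BR','BL'),('T2','T1')):
    d=P[b]-P[a];print(a,b,np.linalg.norm(d),np.degrees(np.arctan2(d[1],d[0])))
print('objs',onz('scene',s(317,143),74),onz('scene',s(237,207),92),onz('scene',s(152,300),82))
c1=(190+162/8,290+155/300*37);c2=(385+200/8,278+125/300*37)
print('compass',tri([ray('scene',c1),ray('side',c2)]),onz('scene',c1,18),onz('side',c2,18))
l1=(190+245/8,290+85/300*37);l2=(385+107/8,278+153/300*37)
print('loop',tri([ray('scene',l1),ray('side',l2)]))
# tab front-right bottom corner & case corner checks
print('lid FR tri',tri([ray('scene',s(22,252)),ray('side',(260+268/3,215+90/3))]), proj('side',P['FR']),proj('side',P['T2']),proj('side',P['T1']))
for n,(u,v) in dict(bowl=(145,347),teatop=(407,118),sp0=(242,383),sp1=(285,354),sp2=(331,362),carton=(226,238)).items():
    print(n,onz('scene',(u,v),dict(bowl=40,teatop=75,carton=30).get(n,45)))
```

```text
FL [469.3 148.4 128. ]
BL [611.1 168.9 128. ]
BR [ 656.5 -123.9  128. ]
FR [ 513.6 -147.   128. ]
T1 [454.   40.8 128. ]
T2 [469.  -48.4 128. ]Traceback (most recent call last):
  File "<stdin>", line 6, in <module>
ValueError: too many values to unpack (expected 2)
```

Run:
```python
from h import *
np.set_printoptions(precision=1,suppress=True)
s=lambda x,y:(275+x/3,170+y/3)
P={k:onz('scene',s(*v),128) for k,v in dict(FL=(298,10),BL=(445,112),BR=(175,375),FR=(22,252),T1=(177,67),T2=(95,140)).items()}
for a,b in(('FL','BL'),('FR','BR'),('FR','FL'),('BR','BL'),('T2','T1')):
    d=P[b]-P[a];print(a,b,np.linalg.norm(d),np.degrees(np.arctan2(d[1],d[0])))
print('objs',onz('scene',s(317,143),74),onz('scene',s(237,207),92),onz('scene',s(152,300),82))
c1=(190+162/8,290+155/300*37);c2=(385+200/8,278+125/300*37)
print('compass',tri([ray('scene',c1),ray('side',c2)]),onz('scene',c1,18),onz('side',c2,18))
l1=(190+245/8,290+85/300*37);l2=(385+107/8,278+153/300*37)
print('loop',tri([ray('scene',l1),ray('side',l2)]))
print('lid FR tri',tri([ray('scene',s(22,252)),ray('side',(260+268/3,215+90/3))]), proj('side',P['FR']),proj('side',P['T2']),proj('side',P['T1']))
for n,(u,v) in dict(bowl=(145,347),teatop=(407,118),sp0=(242,383),sp1=(285,354),sp2=(331,362),carton=(226,238)).items():
    print(n,onz('scene',(u,v),dict(bowl=40,teatop=75,carton=30).get(n,45)))
```

```text
FL BL 143.246934479819 8.235744260923974
FR BR 144.75886856826884 9.17705838131813
FR FL 298.6586982523491 98.51845194942243
BR BL 296.29176783915824 98.80931313014953
T2 T1 90.47060515840647 99.49969878937837
objs [546.6 104.9  74. ] [561.8  11.   92. ] [580.1 -83.7  82. ]
compass (array([ 469.5, -322.6,   18.3]), [np.float64(1.0552540335119218), np.float64(1.055254033511952)]) [ 469.5 -321.5   18. ] [ 469.6 -323.7   18. ]
loop (array([ 461. , -291.8,    9.2]), [np.float64(0.9158850902285777), np.float64(0.9158850902285155)])
lid FR tri (array([ 515. , -147.3,  130.6]), [np.float64(0.49787729222439636), np.float64(0.4978772922243234)]) (np.float64(349.31560142465054), np.float64(246.12905837435332)) (np.float64(311.6691470288123), np.float64(252.2173436811619)) (np.float64(277.9849795379265), np.float64(252.52313631890942))
bowl [ 470.5 -476.9   40. ]
teatop [350.6 369.2  75. ]
sp0 [ 662.5 -362.3   45. ]
sp1 [ 666.7 -259.2   45. ]
sp2 [ 739.  -196.3   45. ]
carton [ 340.9 -194.8   30. ]
```

Request:
carry_out(steps=[[[40, -58, 5, 0, 0, 0.06, -1], [40, -58, 5, 0, 0, 0.06, -1], [40, -58, 5, 0, 0, 0.06, -1], [40, -58, 5, 0, 0, 0.06, -1], [20, -60, 0, 0, 0, 0.06, -1]]])

```text
time_s: 0.78
tool_pos: [436.2, 321.1, 318.9]
tool_rot: [0.059, 0.998, -0.001, -0.001]
ft_force: [0.7, -0.5, 0.5]
width: 40.6
```

Request:
carry_out(steps=[[[0, -60, 0, 0, 0, 0.06, -1], [0, -60, 0, 0, 0, 0.06, -1], [-15, -60, 0, 0, 0, 0.06, -1], [-20, -60, 0, 0, 0, 0.06, -1], [-20, -60, 0, 0, 0, 0.05, -1]]])

```text
time_s: 1.4
tool_pos: [383.4, 17.1, 318.6]
tool_rot: [-0.089, 0.996, -0.001, 0.0]
ft_force: [1.5, -0.2, 0.7]
width: 0.1
```

```bash
cat >> h.py <<'E'
from scipy.spatial.transform import Rotation as Ro
def st():
    np.set_printoptions(precision=2,suppress=True)
    s=manip.read_state();M=Ro.from_quat(s['tool_rot']).as_matrix()
    print('t',round(s['time_s'],2),'q',np.array(s['q']),'p',np.array(s['tool_pos']),'z',M[:,2],'y',M[:,1],'F',np.array(s['ft_force']),'w',round(s['width'],1),'tip',np.array(s['tool_pos'])+64*M[:,2])
E
python3 -c "from h import *;st()"
```

```text
t 1.4 q [-0.29  0.05  0.13  2.18 -0.01  0.92  1.59] p [383.41  17.07 318.62] z [ 0. -0. -1.] y [-0.18  0.98 -0.  ] F [ 1.49 -0.19  0.71] w 0.1 tip [383.48  16.96 254.62]
```

Request:
carry_out(steps=[[[0, -6, -25, 0.027, -0.176, 0, -1], [0, -6, -25, 0.027, -0.176, 0, -1], [0, -6, -25, 0.027, -0.176, 0, -1], [0, -6, -25, 0.027, -0.176, 0, -1], [0, -6, -20, 0.015, -0.1, 0, -1]]])

```text
time_s: 2.02
tool_pos: [380.9, -18.0, 251.6]
tool_rot: [-0.085, 0.988, -0.034, 0.123]
ft_force: [-0.0, -0.5, -0.1]
width: 0.2
```

```bash
python3 -c "from h import *;st()"
```

```text
t 2.02 q [ 0.56  0.11 -0.71  2.36  0.33  0.47  1.33] p [380.93 -17.96 251.59] z [ 0.25 -0.05 -0.97] y [-0.16  0.98 -0.09] F [-0.05 -0.48 -0.12] w 0.2 tip [396.81 -20.86 189.66]
```

```bash
cat > kin.py <<'E'
import numpy as np, itertools, json
from scipy.optimize import least_squares
from scipy.spatial.transform import Rotation as Ro
lo=np.array([-2.7,-.37,-1.27,.24,-1.31,.19,-2.76]);hi=np.array([2.7,2.16,1.26,2.4,4.45,1.91,2.76])
def fk(q,sg,L):
    R=np.eye(3);p=L[0:3].copy()
    ax='zyzyzyz'; off={1:L[3:6],3:L[6:9],6:L[9:12]}   # offsets after joints 2(+3),4(+5),7
    for i in range(7):
        a=sg[i]*q[i]
        c,s=np.cos(a),np.sin(a)
        R=R@(np.array([[c,-s,0],[s,c,0],[0,0,1]]) if ax[i]=='z' else np.array([[c,0,s],[0,1,0],[-s,0,c]]))
        if i in(2,): p=p+R@L[3:6]
        if i in(4,): p=p+R@L[6:9]
        if i==5: p=p+R@L[9:12]
    return p,R
E
python3 - <<'E'
from kin import *
S=[([-1.2,.536,-.004,1.538,.003,1.067,-.071],[275,589,302.7],[.2166,.97626,-.0007,0]),
([-0.29,0.05,0.13,2.18,-0.01,0.92,1.59],[383.4,17.1,318.6],[-0.089,0.996,-0.001,0]),
([.56,.11,-.71,2.36,.33,.47,1.33],[380.9,-18,251.6],[-0.085,0.988,-0.034,0.123])]
res=[]
for sg in itertools.product([1,-1],repeat=7):
    Z=[]
    C=[fk(np.array(q),sg,np.zeros(12))[1].T@Ro.from_quat(r).as_matrix() for q,p,r in S]
    # const on right (tool mount) : should agree
    e=sum(Ro.from_matrix(C[i].T@C[0]).magnitude() for i in(1,2))
    res.append((e,sg,np.round(Ro.from_matrix(C[0]).as_rotvec(),2)))
res.sort(key=lambda a:a[0])
for r in res[:6]:print(r)
sg=res[0][1]
def f(L):
    return np.concatenate([fk(np.array(q),sg,L)[0]-p for q,p,r in S]+[0.02*(L-L0)])
L0=np.array([0,0,330,0,0,400,0,0,400,0,0,250.])
o=least_squares(f,L0);print(np.round(o.x),np.round(o.fun[:9],1))
E
```

```text
(0.015936324245607272, (-1, 1, -1, 1, -1, 1, -1), array([0.  , 0.  , 1.57]))
(0.5248108625608363, (-1, -1, -1, -1, -1, -1, -1), array([ 0.  , -0.  ,  1.57]))
(0.6724710213872058, (-1, 1, -1, 1, 1, 1, -1), array([ 0.01, -0.  ,  1.57]))
(0.7387256552216538, (-1, -1, -1, -1, 1, -1, -1), array([-0.  ,  0.  ,  1.57]))
(1.6725112150873822, (-1, 1, 1, 1, -1, 1, -1), array([-0.  ,  0.01,  1.56]))
(1.7268756748433465, (-1, -1, 1, -1, -1, -1, -1), array([ 0.  , -0.  ,  1.56]))
[-11.  11. 348.  19. -62. 458.  21.   2. 455.  -3.   2. 192.] [-0.  -0.  -0.  -0.1 -0.  -0.   0.1  0.1  0. ]
```

```bash
cat >> kin.py <<'E'
sg=(-1,1,-1,1,-1,1,-1)
L=np.array([-11,11,348,19,-62,458,21,2,455,-3,2,192.])
Cm=Ro.from_rotvec([0,0,np.pi/2]).as_matrix()
rng=np.random.default_rng(0)
seeds=[np.array([.3,.2,-.3,2.2,.3,.6,1.3])]+[lo+(hi-lo)*rng.random(7) for _ in range(12)]
def ik(p,R,q0=None,m=.03):
    best=None
    for s in ([q0] if q0 is not None else [])+seeds:
        def f(q):
            pp,RR=fk(q,sg,L); return np.r_[(pp-p)/100,Ro.from_matrix(RR@Cm@R.T).as_rotvec()]
        o=least_squares(f,np.clip(s,lo+.05,hi-.05),bounds=(lo+m,hi-m),max_nfev=60)
        if best is None or o.cost<best[0]: best=(o.cost,o.x)
        if q0 is not None and best[0]<1e-6:break
    return best
yaw=.154;u=np.array([np.cos(yaw),np.sin(yaw),0]);v=np.array([-u[1],u[0],0]);zz=np.array([0,0,1.])
H=np.array([637,23.5,120.])
def pose(psi,beta,roll=0,phi=0,side=0,inn=18,gap=0):
    """tip pose in lid frame rotated by phi about hinge: returns TCP,R ; roll 0: jaws ~ lid normal"""
    d=np.cos(beta)*(np.cos(psi)*u+np.sin(psi)*v)-np.sin(beta)*zz
    y=zz-(zz@d)*d; y/=np.linalg.norm(y)
    y=Ro.from_rotvec(roll*d).apply(y)
    R=np.c_[np.cross(y,d),y,d]
    tip=-178*u+inn*u+side*v+(4+gap)*zz
    p=tip-64*d
    T=Ro.from_rotvec(v*phi)   # lid up: front edge (-u) rises
    return H+T.apply(p),T.as_matrix()@R
E
python3 - <<'E'
from kin import *
np.set_printoptions(precision=2,suppress=True)
t=Ro.from_rotvec(v*.5).apply(-u);print('check up',t)
for psi in(-75,-60,-45,45,60,75):
  for beta in (0,25,45):
    r=[]
    for roll in (0,90,180):
      q0=None
      c=ik(*pose(np.radians(psi),np.radians(beta),np.radians(roll),0,side=-np.sign(psi)*15))
      r.append((round(c[0]*1e4,1),))
    print(psi,beta,r,c[1])
E
```

```text
check up [-0.87 -0.13  0.48]
-75 0 [(np.float64(0.0),), (np.float64(0.0),), (np.float64(0.0),)] [-1.11  1.13  0.4   2.    1.02  1.28  0.21]
-75 25 [(np.float64(0.0),), (np.float64(3.2),), (np.float64(0.0),)] [-0.93  0.8   0.29  2.11  1.07  1.05  0.35]
-75 45 [(np.float64(0.0),), (np.float64(0.0),), (np.float64(0.0),)] [-0.49  0.56 -0.08  2.15  1.09  0.96  0.53]
-60 0 [(np.float64(0.0),), (np.float64(0.0),), (np.float64(0.0),)] [-0.85  1.01  0.08  2.17  1.44  1.5  -0.03]
-60 25 [(np.float64(0.0),), (np.float64(0.0),), (np.float64(0.0),)] [-0.71  0.7   0.01  2.27  1.47  1.14  0.18]
-60 45 [(np.float64(0.0),), (np.float64(0.0),), (np.float64(0.0),)] [-0.71  0.54  0.16  2.27  1.29  0.73  0.5 ]
-45 0 [(np.float64(16.0),), (np.float64(0.0),), (np.float64(0.0),)] [-1.24  1.22  0.41  2.31  1.56  1.15 -0.33]
-45 25 [(np.float64(45.5),), (np.float64(39.1),), (np.float64(39.1),)] [-1.38  1.08  0.7   2.37  1.62  0.54 -0.16]
-45 45 [(np.float64(5.9),), (np.float64(5.7),), (np.float64(5.7),)] [-0.89  0.56  0.38  2.37  1.62  0.53  0.36]
45 0 [(np.float64(0.0),), (np.float64(0.0),), (np.float64(0.0)
[... 233 characters left out ...]
 0.98  0.99  2.25  4.42  1.44 -0.51]
60 0 [(np.float64(0.0),), (np.float64(0.0),), (np.float64(0.0),)] [ 0.88  1.05 -0.41  1.95 -1.2   1.3  -0.29]
60 25 [(np.float64(0.0),), (np.float64(0.0),), (np.float64(0.0),)] [ 1.19  0.96 -0.86  2.04 -0.7   0.72 -0.8 ]
60 45 [(np.float64(0.0),), (np.float64(0.0),), (np.float64(0.0),)] [ 0.4   0.59 -0.07  2.1  -1.15  0.84 -0.63]
75 0 [(np.float64(0.0),), (np.float64(0.0),), (np.float64(0.0),)] [ 0.39  1.05  0.09  1.79 -1.28  1.74 -0.26]
75 25 [(np.float64(0.0),), (np.float64(0.0),), (np.float64(0.0),)] [ 0.56  0.81 -0.16  1.9  -1.02  1.23 -0.49]
75 45 [(np.float64(0.0),), (np.float64(0.0),), (np.float64(0.0),)] [ 0.5   0.64 -0.21  1.96 -0.83  0.94 -0.72]
```

Run:
```python
from kin import *
from workcell import manip
np.set_printoptions(precision=2,suppress=True)
s=manip.read_state();R0=Ro.from_quat(s['tool_rot']);q0=np.array(s['q'])
for psi in(-60,-70):
 for roll in(0,180):
  q=q0
  p,R=pose(np.radians(psi),0,np.radians(roll),0,15,-30)   # 45 back of contact
  rv=(Ro.from_matrix(R)*R0.inv()).as_rotvec();print('psi',psi,'roll',roll,'p',p,'rotvec',rv,np.linalg.norm(rv))
  ok=[]
  for k in np.linspace(0,1,6)[1:]:
    c,q=ik(np.array(s['tool_pos'])*(1-k)+p*k+[0,0,0],(Ro.from_rotvec(rv*k)*R0).as_matrix(),q);ok.append((round(c*1e4,1),q))
  print('  approach',[o[0] for o in ok],ok[-1][1])
  for phi in(0,.4,.8,1.2,1.5,1.75):
    c,q=ik(*pose(np.radians(psi),0,np.radians(roll),phi,15,15),q);print('  ',phi,round(c*1e4,1),q)
```

```text
psi -60 roll 0 p [389.04  56.28 124.  ] rotvec [ 1.03 -1.72 -1.71] 2.637615688935077
  approach [np.float64(422.2), np.float64(1804.7), np.float64(1490.5), np.float64(121.7), np.float64(0.0)] [-1.78  1.71  0.81  2.23  0.47  0.52 -2.73]
   0 0.0 [-1.78  1.9   0.98  2.14  0.04  0.43 -2.28]
   0.4 0.0 [-1.61  1.43  1.03  2.21  0.54  0.43 -2.09]
   0.8 0.0 [-0.75  0.53  0.11  2.11  1.26  1.26 -1.88]
   1.2 0.0 [-0.95  0.63  0.5   1.84  0.88  1.15 -1.13]
   1.5 0.0 [-0.45  0.63 -0.08  1.6   1.01  1.5  -0.82]
   1.75 0.0 [-0.46  0.77 -0.01  1.37  0.93  1.61 -0.49]
psi -60 roll 180 p [389.04  56.28 124.  ] rotvec [-1.42 -0.44  0.22] 1.5042324101902214
  approach [np.float64(23.1), np.float64(50.4), np.float64(13.3), np.float64(0.0), np.float64(0.0)] [-1.95  2.    0.96  2.23 -0.38  0.44  1.2 ]
   0 0.0 [-0.78  1.    0.01  2.18  1.47  1.56 -0.03]
   0.4 0.0 [-0.89  0.73  0.16  2.24  1.39  1.3   0.55]
   0.8 0.0 [-0.35  0.52 -0.35  2.11  1.37  1.46  1.25]
   1.2 0.0 [-0.38  0.53 -0.23  1.85  1.17  1.44  1.89]
   1.5 0.0 [-0.43  0.63 -0.1   1.6   1.02  1.51  2.32]
   1.75 0.0 [-0.25  0.77 -0.34
[... 444 characters left out ...]
9  0.36  1.79  0.98  1.35 -1.22]
   1.5 0.0 [-0.81  0.78  0.39  1.58  0.88  1.42 -0.78]
   1.75 0.0 [-0.79  0.9   0.45  1.38  0.77  1.49 -0.43]
psi -70 roll 180 p [398.31  62.49 124.  ] rotvec [-1.45 -0.31  0.08] 1.486377770904466
  approach [np.float64(5.0), np.float64(1.9), np.float64(0.0), np.float64(0.0), np.float64(0.0)] [-1.04  1.06  0.22  2.16  1.15  1.38  0.02]
   0 0.0 [-0.84  1.01  0.09  2.07  1.28  1.51  0.08]
   0.4 0.0 [-0.72  0.76 -0.01  2.12  1.3   1.51  0.63]
   0.8 0.0 [-0.83  0.65  0.2   2.01  1.16  1.37  1.28]
   1.2 0.0 [-0.12  0.66 -0.58  1.81  1.35  1.78  1.81]
   1.5 0.0 [-0.09  0.75 -0.61  1.6   1.36  1.87  2.21]
   1.75 0.0 [-0.24  0.82 -0.39  1.4   1.26  1.85  2.55]
```

Run:
```python
from kin import *
from workcell import manip
np.set_printoptions(precision=2,suppress=True)
s=manip.read_state();R0=Ro.from_quat(s['tool_rot']);q=np.array(s['q']);psi=np.radians(-62);p0=np.array(s['tool_pos'])
P,R=pose(psi,0,np.pi,0,-5,-31);rv=(Ro.from_matrix(R)*R0.inv()).as_rotvec()
P1,_=pose(psi,0,np.pi,0,-5,14)
V=np.array([395,100,210.]);print('P0',P,'P1',P1,'rv',rv,'row',rv/9,'z',R[:,2],'y',R[:,1])
for k in np.linspace(0,1,6)[1:]:
    c,q=ik(p0*(1-k)+V*k,(Ro.from_rotvec(rv*k)*R0).as_matrix(),q);print(round(c*1e4,1),q)
for X in(P,P1):
    c,q=ik(X,R,q);print(round(c*1e4,1),q)
for phi in(.4,.8,1.2,1.5,1.75):
    X,R=pose(psi,0,np.pi,phi,-5,14);c,q=ik(X,R,q);print(phi,X,round(c*1e4,1),q)
```

```text
P0 [392.88  37.73 124.  ] P1 [437.35  44.63 124.  ] rv [-1.43 -0.41  0.2 ] row [-0.16 -0.05  0.02] z [ 0.6 -0.8  0. ] y [-0. -0. -1.]
7.0 [-1.33  0.43  1.11  2.37  0.03  0.36  1.48]
9.8 [-1.53  0.79  1.17  2.37  0.03  0.32  1.32]
0.0 [-1.67  1.13  1.15  2.36  0.07  0.31  1.13]
0.0 [-1.75  1.32  1.05  2.31  0.37  0.46  0.76]
0.0 [-1.79  1.46  0.95  2.25  0.54  0.67  0.59]
0.0 [-1.04  1.08  0.22  2.26  1.31  1.33 -0.13]
0.0 [-0.98  1.07  0.24  2.17  1.36  1.34 -0.04]
0.4 [454.03  47.22 199.25] 0.0 [-0.66  0.7  -0.04  2.24  1.46  1.43  0.56]
0.8 [498.34  54.1  261.99] 0.0 [-0.59  0.53 -0.03  2.11  1.32  1.34  1.25]
1.2 [563.3   64.19 302.31] 0.0 [-0.4   0.53 -0.17  1.86  1.18  1.43  1.89]
1.5 [619.48  72.91 313.84] 0.0 [-0.43  0.64 -0.08  1.61  1.05  1.5   2.32]
1.75 [667.17  80.31 310.23] 0.0 [-0.25  0.77 -0.3   1.39  1.12  1.72  2.6 ]
```

Request:
carry_out(steps=[[[8, 34, 2, -0.16, -0.046, 0.022, -0.32], [8, 34, 2, -0.16, -0.046, 0.022, -0.32], [8, 34, 0, -0.16, -0.046, 0.022, -0.32], [8, 34, 0, -0.16, -0.046, 0.022, -0.32], [0, 20, -5, -0.16, -0.046, 0.022, -0.32]]])

```text
time_s: 2.65
tool_pos: [400.0, 96.0, 245.6]
tool_rot: [-0.14, 0.908, -0.358, 0.166]
ft_force: [-0.2, -0.4, -0.9]
width: 29.7
```

```bash
cat >> h.py <<'E'
def need(P,R):
    s=manip.read_state();rv=(Ro.from_matrix(R)*Ro.from_quat(s['tool_rot']).inv()).as_rotvec()
    print('need dp',np.array(P)-s['tool_pos'],'rv',rv,'|',np.linalg.norm(rv).round(2))
E
python3 - <<'E'
from h import *; import kin as K
st();P,R=K.pose(np.radians(-62),0,np.pi,0,-5,-31);need(P,R)
E
```

```text
t 2.65 q [-0.24  0.45 -0.69  2.26  1.12  1.27  0.17] p [400.05  95.98 245.65] z [ 0.4  -0.6  -0.69] y [-0.14  0.7  -0.7 ] F [-0.22 -0.37 -0.88] w 29.7 tip [425.78  57.31 201.61]
need dp [  -7.17  -58.25 -121.65] rv [-0.77 -0.22  0.16] | 0.82
```

Request:
carry_out(steps=[[[0, 5, -10, -0.17, -0.05, 0.035, -0.32], [0, 0, -15, -0.17, -0.05, 0.035, -0.32], [0, -5, -20, -0.17, -0.05, 0.035, -0.32], [-2, -10, -20, -0.17, -0.05, 0.035, -0.32], [-2, -15, -20, -0.1, -0.03, 0.02, -0.32]]])

```text
time_s: 3.28
tool_pos: [397.6, 77.9, 157.9]
tool_rot: [0.226, -0.657, 0.68, -0.236]
ft_force: [-0.8, -0.7, -1.1]
width: 30.2
```

Run:
```python
from h import *; import kin as K
st();P,R=K.pose(np.radians(-62),0,np.pi,0,-5,-31);need(P,R)
```

```text
t 3.27 q [-0.69  1.1  -0.33  2.22  1.33  1.86 -0.22] p [397.55  77.92 157.86] z [ 0.62 -0.79  0.04] y [ 0.02 -0.03 -1.  ] F [-0.77 -0.67 -1.11] w 30.2 tip [437.06  27.62 160.11]
need dp [ -4.67 -40.19 -33.86] rv [ 0.03  0.02 -0.02] | 0.04
```

Request:
carry_out(steps=[[[-2, -14, -12, 0.02, 0.01, -0.01, -0.32], [-2, -14, -12, 0.01, 0.01, 0, -0.32], [-2, -14, -10, 0, 0, 0, -0.32], [0, -5, -4, 0, 0, 0, -0.32]]])

```text
time_s: 3.78
tool_pos: [391.3, 28.0, 117.6]
tool_rot: [-0.225, 0.673, -0.667, 0.228]
ft_force: [0.2, 0.2, 1.1]
width: 29.8
```

Run:
```python
from h import *; import kin as K
st();P,R=K.pose(np.radians(-62),0,np.pi,0,-5,-31);need(P,R)
cv2.imwrite('pics/w1.png',np.hstack([cv2.resize(manip.read_camera('wrist'),(400,300)),cv2.resize(manip.read_camera('scene')[140:320,230:470],(400,300))])[:,:,::-1])
```

```text
t 3.77 q [-0.63  1.19 -0.29  2.27  1.4   1.79 -0.34] p [391.32  27.99 117.6 ] z [ 0.61 -0.79 -0.01] y [ 0.    0.01 -1.  ] F [0.23 0.22 1.11] w 29.8 tip [430.17 -22.87 117.14]
need dp [1.56 9.74 6.4 ] rv [-0.01  0.   -0.01] | 0.01
```

View pics/w1.png

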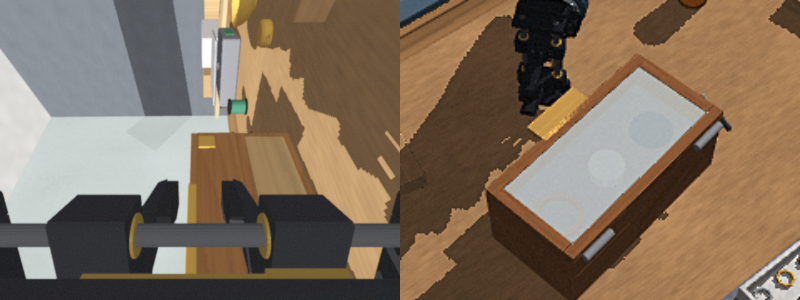

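The wrist view shows the tab as a yellow edge at (193,230), between the open fingers at columns 165 and 235. I'll raise a little and slide in.

Request:
carry_out(steps=[[[2, 8, 6, -0.01, 0, 0, -0.32], [14, 3, 0, 0, 0, 0, -0.32], [14, 2, 0, 0, 0, 0, -0.32], [14, 2, 0, 0, 0, 0, -0.32], [4, 1, 0, 0, 0, 0, -0.32]]])

```text
time_s: 4.5
tool_pos: [440.3, 48.2, 126.1]
tool_rot: [-0.226, 0.67, -0.67, 0.226]
ft_force: [-21.7, 1.0, 0.6]
width: 30.1
```

Run:
```python
from h import *; import kin as K
st();P,R=K.pose(np.radians(-62),0,np.pi,0,-5,14);need(P,R)
```

```text
t 4.5 q [-0.61  1.14 -0.26  2.18  1.46  1.79 -0.18] p [440.31  48.2  126.08] z [ 0.61 -0.8  -0.  ] y [ 0.  0. -1.] F [-21.72   1.     0.56] w 30.1 tip [479.1   -2.71 126.04]
need dp [-2.96 -3.56 -2.08] rv [-0.    0.   -0.01] | 0.01
```

Request:
carry_out(steps=[[[-6, -2, -2, 0, 0, 0, -0.6], [-1, -1, 0, 0, 0, 0, -0.6]]])

```text
time_s: 4.75
tool_pos: [433.3, 45.8, 124.4]
tool_rot: [-0.226, 0.671, -0.669, 0.227]
ft_force: [0.2, -0.1, 0.0]
width: 17.8
```

Run:
```python
from h import *; import kin as K
st()
for k in range(12):
    P,R=K.pose(np.radians(-62),0,np.pi,.15*k,-5,12);Q,_=K.pose(np.radians(-62),0,np.pi,.15*k+.15,-5,12)
    print(round(.15*k,2),P,'d',Q-P)
    if k==0:need(P,R)
```

```text
t 4.75 q [-0.62  1.15 -0.26  2.19  1.45  1.79 -0.21] p [433.29  45.83 124.44] z [ 0.61 -0.8  -0.  ] y [ 0.  0. -1.] F [ 0.24 -0.12  0.04] w 17.8 tip [472.09  -5.07 124.38]
0.0 [435.37  44.33 124.  ] d [ 2.77  0.43 29.25]
need dp [ 2.09 -1.5  -0.44] rv [-0.    0.   -0.01] | 0.01
0.15 [438.14  44.76 153.25] d [ 7.05  1.1  28.51]
0.3 [445.19  45.85 181.76] d [11.18  1.74 27.12]
0.45 [456.38  47.59 208.88] d [15.06  2.34 25.12]
0.6 [471.44  49.93 234.  ] d [18.6   2.89 22.56]
0.75 [490.05  52.81 256.56] d [21.73  3.37 19.5 ]
0.9 [511.77  56.19 276.05] d [24.36  3.78 15.99]
1.05 [536.14  59.97 292.05] d [26.45  4.11 12.13]
1.2 [562.58  64.07 304.17] d [27.94  4.34  7.99]
1.35 [590.53  68.41 312.16] d [28.81  4.47  3.68]
1.5 [619.34  72.88 315.84] d [29.03  4.51 -0.72]
1.65 [648.37  77.39 315.12] d [28.6   4.44 -5.1 ]
```

Request:
carry_out(steps=[[[1, 0, 20, -0.015, 0.1, 0, -0.6], [3, 0, 29, -0.023, 0.148, 0, -0.6], [7, 1, 29, -0.023, 0.148, 0, -0.6], [11, 2, 27, -0.023, 0.148, 0, -0.6]]])

```text
time_s: 5.25
tool_pos: [455.4, 50.6, 227.7]
tool_rot: [-0.416, 0.678, -0.606, 0.023]
ft_force: [0.5, -0.3, -4.0]
width: 17.2
```

```bash
cat >> h.py <<'E'
import kin as K
def lid(side=-5,inn=12,n=0):
    st(); s=manip.read_state();M=Ro.from_quat(s['tool_rot']).as_matrix()
    # phi from orientation
    P0,R0=K.pose(np.radians(-62),0,np.pi,0,side,inn)
    rv=(Ro.from_matrix(M)*Ro.from_matrix(R0).inv()).as_rotvec();phi=rv@K.v
    # phi from tip position
    tip=np.array(s['tool_pos'])+64*M[:,2]-K.H;print('phi rot',round(phi,3),'tip angle',round(np.arctan2(tip[2],-tip@K.u),3),'r',round(np.hypot(tip[2],tip@K.u),1),'side',round(tip@K.v,1))
    P,R=K.pose(np.radians(-62),0,np.pi,phi,side,inn);need(P,R)
    return phi
E
python3 -c "
from h import *
lid()"
```

```text
t 5.25 q [-0.46  0.73 -0.4   2.24  1.4   1.6   0.68] p [455.41  50.58 227.71] z [ 0.54 -0.8  -0.27] y [-0.54 -0.08 -0.84] F [ 0.5  -0.26 -3.96] w 17.2 tip [489.66  -0.75 210.74]
phi rot 0.574 tip angle 0.546 r 174.7 side -1.4
need dp [13.17 -1.1   2.12] rv [-0.01 -0.   -0.01] | 0.02
```

Request:
carry_out(steps=[[[22, 2, 23, -0.023, 0.148, 0, -0.6], [25, 3, 20, -0.023, 0.148, 0, -0.6], [27, 3, 16, -0.023, 0.148, 0, -0.6], [28, 4, 12, -0.023, 0.148, 0, -0.6]]])

```text
time_s: 5.75
tool_pos: [556.6, 62.4, 302.5]
tool_rot: [-0.581, 0.624, -0.483, -0.2]
ft_force: [0.3, -0.3, -1.2]
width: 17.4
```

```bash
python3 -c "
from h import *
lid()"
```

```text
t 5.75 q [-0.29  0.62 -0.43  1.88  1.22  1.55  1.73] p [556.63  62.35 302.53] z [ 0.31 -0.84 -0.45] y [-0.92 -0.14 -0.37] F [ 0.33 -0.33 -1.21] w 17.4 tip [576.63   8.91 273.54]
phi rot 1.191 tip angle 1.188 r 165.5 side -5.2
need dp [4.31 1.47 1.03] rv [-0.02 -0.   -0.01] | 0.02
```

Request:
carry_out(steps=[[[30, 5, 8, -0.023, 0.148, 0, -0.6], [30, 5, 4, -0.023, 0.148, 0, -0.6], [30, 5, 0, -0.015, 0.1, 0, -0.6], [6, 1, 0, 0, 0.02, 0, -0.3]]])

```text
time_s: 6.25
tool_pos: [656.5, 77.8, 317.1]
tool_rot: [0.664, -0.552, 0.368, 0.346]
ft_force: [-0.3, 0.3, 0.2]
width: 25.6
```

```bash
python3 -c "
from h import *
lid()
shot('scene','open1');shot('side','open1s')"
```

```text
t 6.25 q [-0.26  0.79 -0.4   1.46  1.13  1.72  2.37] p [656.54  77.77 317.12] z [ 0.11 -0.86 -0.49] y [-0.99 -0.15  0.05] F [-0.33  0.27  0.18] w 25.6 tip [663.41  22.43 285.71]
phi rot 1.624 tip angle 1.726 r 167.7 side -5.1
need dp [-13.21  -1.16  -1.56] rv [-0.02 -0.    0.  ] | 0.03
```

View pics/open1.png

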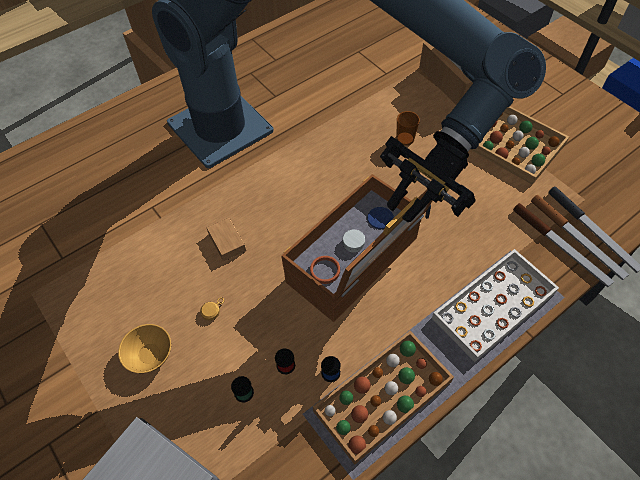

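The lid is open and standing by itself. The blue pad is in the left place (382,217), the tin is in the middle (353,240) and the bangle is on the right (325,268). I'll withdraw and plan the compass pick.

Request:
carry_out(steps=[[[1, 8, 12, 0, 0, 0, 0], [3, 25, 30, 0, 0, 0, 0], [5, 25, 35, 0, 0, 0, 0]]])

```text
time_s: 6.72
tool_pos: [661.2, 135.7, 395.7]
tool_rot: [0.664, -0.55, 0.368, 0.349]
ft_force: [-0.5, -0.9, -1.1]
width: 43.9
```

Run:
```python
from h import *
st();s=manip.read_state();R0=Ro.from_quat(s['tool_rot']);p0=np.array(s['tool_pos'])
for sgn in(1,-1):
    z=np.array([0,0,-1.]);y=sgn*K.v;R=np.c_[np.cross(y,z),y,z]
    rv=(Ro.from_matrix(R)*R0.inv()).as_rotvec();print(sgn,rv,np.linalg.norm(rv));q=np.array(s['q'])
    A=np.array([500,0,400.])
    for k in(.25,.5,.75,1):
        c,q=K.ik(p0*(1-k)+A*k,(Ro.from_rotvec(rv*k)*R0).as_matrix(),q);print(' ',round(c*1e4,1),q)
    for X in([469,-322,120],[469,-322,66],[548,106,200],[548,106,140]):
        c,q=K.ik(np.array(X,float),R,q);print(' ',X,round(c*1e4,1),q)
```

```text
t 6.72 q [-0.35  0.76 -0.4   1.31  1.1   1.86  2.48] p [661.15 135.71 395.65] z [ 0.1  -0.87 -0.49] y [-0.99 -0.15  0.06] F [-0.53 -0.86 -1.11] w 43.9 tip [667.86  80.19 364.52]
1 [ 0.91 -0.74 -1.44] 1.8561062000037365
  0.0 [-0.11  0.6  -0.51  1.39  0.89  1.82  2.21]
  0.0 [ 0.14  0.51 -0.68  1.49  0.68  1.71  1.85]
  0.0 [-0.1   0.32 -0.16  1.64  0.27  1.4   1.75]
  0.0 [ 0.26  0.18 -0.4   1.82  0.07  1.16  1.57]
  [469, -322, 120] 0.0 [ 0.73  0.71 -0.29  1.76  0.3   0.71  2.01]
  [469, -322, 66] 0.0 [ 0.9   0.84 -0.51  1.75  0.6   0.71  1.78]
  [548, 106, 200] 0.0 [ 0.09  0.56 -0.46  1.81  0.32  0.84  1.2 ]
  [548, 106, 140] 0.0 [ 0.    0.66 -0.35  1.82  0.32  0.72  1.2 ]
-1 [0.73 0.9  1.38] 1.8050553555509867
  0.0 [-1.21  0.93  1.23  1.57 -0.04  1.03 -2.73]
  0.0 [-0.71  0.33  0.39  1.73  0.51  1.04 -2.72]
  0.0 [-0.17  0.2  -0.09  1.81  0.32  1.03 -2.17]
  0.0 [-0.24  0.18  0.16  1.82 -0.03  1.15 -1.48]
  [469, -322, 120] 0.0 [ 1.38  1.07 -1.22  1.78  1.11  1.16 -1.63]
  [469, -322, 66] 0.0 [ 1.39  1.21 -1.23  1.77  1.26  1.19 -1.68]
  [548, 106, 200] 0.0 [-0.5   0.58  0.29  1.81 -0.22  0.78 -1.51]
  [548, 106, 140] 0.0 [-0.75  0.8   0.63  1.83 -0.68  0.74 -1.15]
```

Request:
carry_out(steps=[[[-20, -10, 2, 0.085, -0.069, -0.134, 0.6], [-25, -20, 2, 0.085, -0.069, -0.134, 0.6], [-25, -30, 0, 0.085, -0.069, -0.134, 0.6], [-25, -30, 0, 0.085, -0.069, -0.134, 0.6], [-20, -35, 0, 0.085, -0.069, -0.134, 0.6]]])

```text
time_s: 7.35
tool_pos: [538.6, 19.5, 405.4]
tool_rot: [-0.431, 0.853, -0.218, -0.197]
ft_force: [1.0, -1.3, 0.3]
width: 70.5
```

Request:
carry_out(steps=[[[-20, -40, 0, 0.085, -0.069, -0.134, 0.6], [-15, -45, 0, 0.085, -0.069, -0.134, 0.6], [-10, -45, -10, 0.085, -0.069, -0.134, 0.6], [-10, -45, -20, 0.085, -0.069, -0.134, 0.6], [-5, -45, -30, 0.085, -0.069, -0.134, 0.6]]])

```text
time_s: 7.98
tool_pos: [473.3, -201.8, 351.9]
tool_rot: [-0.11, 0.994, -0.029, -0.008]
ft_force: [0.4, 0.9, 0.8]
width: 70.1
```

```bash
cat >> h.py <<'E'
RD=np.c_[np.cross(K.v,[0,0,-1.]),K.v,[0,0,-1.]]
E
python3 - <<'E'
from h import *
st();need([469.5,-322.6,66],RD)
E
```

```text
t 7.97 q [ 0.5   0.26 -0.25  1.84  0.14  1.05  1.97] p [ 473.25 -201.82  351.88] z [-0.01 -0.06 -1.  ] y [-0.22  0.97 -0.06] F [0.43 0.89 0.82] w 70.1 tip [ 472.7  -205.62  287.99]
need dp [  -3.75 -120.78 -285.88] rv [ 0.06 -0.01 -0.07] | 0.09
```

Request:
carry_out(steps=[[[-1, -30, -35, 0.03, 0, -0.03, 0.6], [-1, -30, -38, 0.02, 0, -0.03, 0.6], [-1, -30, -38, 0, 0, 0, 0.6], [0, -20, -38, 0, 0, 0, 0.6], [0, -6, -15, 0, 0, 0, 0.6]]])

```text
time_s: 8.6
tool_pos: [465.6, -321.3, 187.8]
tool_rot: [-0.077, 0.997, -0.005, -0.005]
ft_force: [-0.3, 1.2, 0.0]
width: 70.5
```

Run:
```python
from h import *
c=cal('wrist');im=shot('wrist','w2')
st();need([469.5,-322.6,66],RD);print('pred px',proj('wrist',[469.5,-322.6,18],c))
```

```text
t 8.65 q [ 0.65  0.55 -0.17  1.84  0.15  0.76  2.12] p [ 465.49 -321.26  186.94] z [-0.01 -0.01 -1.  ] y [-0.15  0.99 -0.01] F [ 0.52 -0.26 -0.51] w 70.6 tip [ 464.91 -321.88  122.95]
need dp [   4.01   -1.34 -120.94] rv [ 0.01 -0.01  0.  ] | 0.01
pred px (np.float64(317.8549652709057), np.float64(248.6741342785899))
```

View pics/w2.png

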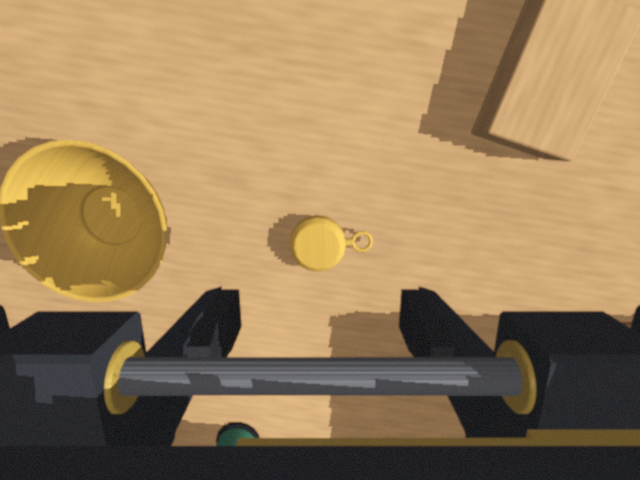

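The compass is at (319,243). The prediction was (318,249), which is about 3–4 mm off in x, so I'll aim in between at x≈467.5 and descend.

Request:
carry_out(steps=[[[1, 0, -30, 0.01, -0.01, 0, 0.6], [1, 0, -30, 0, 0, 0, 0.6], [0, 0, -30, 0, 0, 0, 0.6], [0, 0, -14, 0, 0, 0, 0.6], [0, 0, -6, 0, 0, 0, 0.6]]])

```text
time_s: 9.28
tool_pos: [473.7, -316.7, 82.7]
tool_rot: [-0.08, 0.997, -0.002, 0.006]
ft_force: [0.0, -0.5, 0.2]
width: 70.6
```

Run:
```python
from h import *
st();need([467.5,-322,66],RD)
```

```text
t 9.28 q [ 0.62  0.73 -0.15  1.87  0.18  0.55  2.09] p [ 473.69 -316.69   82.73] z [ 0.01 -0.   -1.  ] y [-0.16  0.99 -0.  ] F [ 0.04 -0.46  0.19] w 70.6 tip [ 474.43 -316.83   18.74]
need dp [ -6.19  -5.31 -16.73] rv [ 0.    0.01 -0.01] | 0.01
```

Request:
carry_out(steps=[[[-6, -5, -6, 0, 0.01, -0.01, 0.6], [-1, -1, -6, 0, 0, 0, 0.6], [0, 0, -4, 0, 0, 0, 0.6], [0, 0, -1, 0, 0, 0, 0.6]]])

```text
time_s: 9.78
tool_pos: [467.5, -323.8, 67.1]
tool_rot: [-0.075, 0.997, -0.002, 0.002]
ft_force: [-0.8, -0.0, 0.7]
width: 70.2
```

Run:
```python
from h import *
st();need([467.5,-322,66],RD)
```

```text
t 9.78 q [ 0.63  0.75 -0.14  1.87  0.19  0.53  2.09] p [ 467.48 -323.78   67.15] z [ 0. -0. -1.] y [-0.15  0.99 -0.  ] F [-0.76 -0.    0.65] w 70.2 tip [ 467.73 -324.06    3.15]
need dp [ 0.02  1.78 -1.15] rv [0. 0. 0.] | 0.01
```

Close, then lift a little.

Request:
carry_out(steps=[[[0, 0, -1, 0, 0, 0, -1], [0, 0, 0, 0, 0, 0, -1], [0, 0, 0, 0, 0, 0, -1], [0, 0, 0, 0, 0, 0, -1]]])

```text
time_s: 10.28
tool_pos: [467.8, -323.8, 66.4]
tool_rot: [-0.075, 0.997, -0.002, 0.002]
ft_force: [-0.3, -0.2, -1.1]
width: 40.7
```

Request:
carry_out(steps=[[[0, 0, 10, 0, 0, 0, -1], [0, 0, 20, 0, 0, 0, -1], [0, 0, 30, 0, 0, 0, -1], [0, 0, 30, 0, 0, 0, -1]]])

```text
time_s: 10.78
tool_pos: [466.6, -322.9, 160.1]
tool_rot: [-0.075, 0.997, -0.001, 0.001]
ft_force: [-0.6, -0.1, -0.8]
width: 40.3
```

Run:
```python
from h import *
st();need([548,106,260],RD)
c=cal('wrist');im=manip.read_camera('wrist');sc=manip.read_camera('scene')
cv2.imwrite('pics/grip.png',np.hstack([cv2.resize(im,(400,300)),cv2.resize(sc[260:350,150:270],(400,300))])[:,:,::-1])
```

```text
t 10.78 q [ 0.66  0.6  -0.17  1.85  0.15  0.7   2.12] p [ 466.55 -322.93  160.14] z [ 0. -0. -1.] y [-0.15  0.99 -0.  ] F [-0.61 -0.12 -0.84] w 40.3 tip [ 466.66 -323.1    96.14]
need dp [ 81.45 428.93  99.86] rv [0. 0. 0.] | 0.0
```

View pics/grip.png

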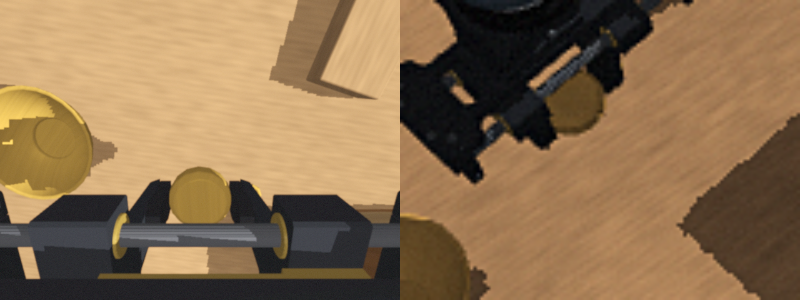

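Request:
carry_out(steps=[[[5, 20, 30, 0, 0, 0, -1], [8, 35, 25, 0, 0, 0, -1], [10, 45, 10, 0, 0, 0, -1], [10, 50, 0, 0, 0, 0, -1], [10, 50, 0, 0, 0, 0, -1]]])

```text
time_s: 11.5
tool_pos: [509.8, -123.4, 231.1]
tool_rot: [-0.07, 0.998, -0.005, 0.004]
ft_force: [0.5, -0.5, -1.2]
width: 40.8
```

Request:
carry_out(steps=[[[10, 50, 0, 0, 0, 0, -1], [10, 50, 0, 0, 0, 0, -1], [10, 45, 0, 0, 0, 0, -1], [5, 35, 0, 0, 0, 0, -1], [0, 15, 0, 0, 0, 0, -1]]])

```text
time_s: 12.12
tool_pos: [544.0, 81.3, 231.8]
tool_rot: [-0.073, 0.997, -0.004, 0.004]
ft_force: [0.4, 0.7, -1.2]
width: 40.6
```

Run:
```python
from h import *
st();need([548,106,230],RD);s=manip.read_state();p=np.array(s['tool_pos'])
c=cal('wrist');im=shot('wrist','held')
X=onz('wrist',(320,312),p[2]-66.4+18,c);print('compass rel TCP (rough)',X-p)
```

```text
t 12.12 q [-0.03  0.47 -0.27  1.86  0.18  0.83  1.33] p [543.99  81.28 231.83] z [ 0.01 -0.01 -1.  ] y [-0.14  0.99 -0.01] F [ 0.43  0.72 -1.18] w 40.6 tip [544.56  80.75 167.83]
need dp [ 4.01 24.72 -1.83] rv [0.01 0.01 0.01] | 0.02
compass rel TCP (rough) [ -5.78  -0.34 -48.4 ]
```

View pics/held.png

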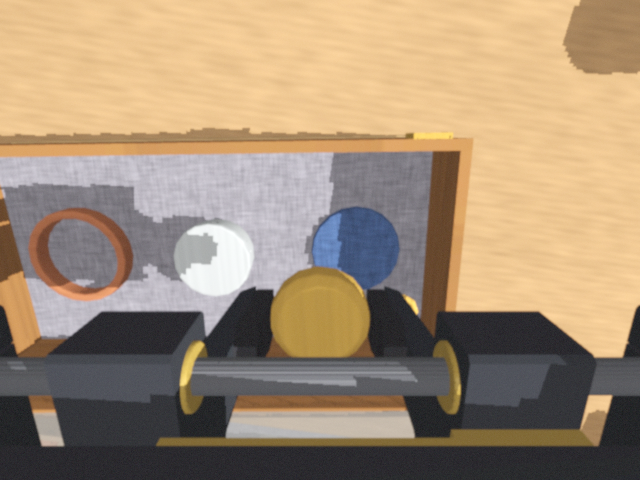

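Run:
```python
from h import *
c=cal('wrist');st();s=manip.read_state();p=np.array(s['tool_pos'])
print('pad',onz('wrist',(356,248),74,c),'tin',onz('wrist',(214,258),92,c),'case front left rim corner',onz('wrist',(471,139),120,c),'model',K.H-150*K.u+150*K.v)
o,d=ray('wrist',(320,313),c)
for zt in(35,40,45,50,55):
    X=o+d*((p[2]-zt)-o[2])/d[2];print(zt,X-p,'depth',(c[3]@X+c[4])[2],'diam px',42*c[0]/(c[3]@X+c[4])[2])
```

```text
t 12.18 q [-0.03  0.47 -0.27  1.86  0.18  0.83  1.33] p [543.73  82.63 231.85] z [ 0.01 -0.01 -1.  ] y [-0.15  0.99 -0.01] F [ 0.75  2.08 -1.  ] w 40.7 tip [544.3   82.16 167.85]
pad [542.4  107.41  74.  ] tin [557.36  14.99  92.  ] case front left rim corner [462.1  148.82 120.  ] model [465.77 148.72 120.  ]
35 [-12.34  -1.16 -35.  ] depth 130.11453067511982 diam px 117.20777880479635
40 [ -9.72  -0.81 -40.  ] depth 135.66607084600486 diam px 112.41156344809433
45 [ -7.11  -0.46 -45.  ] depth 141.21761101688986 diam px 107.9924452824468
50 [ -4.49  -0.11 -50.  ] depth 146.7691511877749 diam px 103.90763322701301
55 [ -1.88   0.24 -55.  ] depth 152.32069135865993 diam px 100.12057452358916
```

Request:
carry_out(steps=[[[5, 20, -8, 0.01, 0.01, 0, -1], [1, 5, -20, 0, 0, 0, -1], [0, 0, -20, 0, 0, 0, -1], [0, 0, -12, 0, 0, 0, -1]]])

```text
time_s: 12.68
tool_pos: [549.9, 104.3, 167.4]
tool_rot: [-0.07, 0.998, 0.0, -0.001]
ft_force: [-0.4, -0.3, -1.7]
width: 40.7
```

Run:
```python
from h import *
st();need([549,106,140.8],RD)
```

```text
t 12.68 q [-0.08  0.58 -0.25  1.86  0.21  0.72  1.27] p [549.93 104.34 167.36] z [-0.  0. -1.] y [-0.14  0.99  0.  ] F [-0.38 -0.28 -1.65] w 40.7 tip [549.75 104.37 103.36]
need dp [ -0.93   1.66 -26.56] rv [-0.   -0.    0.01] | 0.01
```

Request:
carry_out(steps=[[[-1, 1, -10, 0, 0, 0, -1], [0, 1, -8, 0, 0, 0, -1], [0, 0, -4, 0, 0, 0, -1], [0, 0, -2, 0, 0, 0, -1], [0, 0, 0, 0, 0, 0, -1]]])

```text
time_s: 13.3
tool_pos: [548.8, 105.0, 140.8]
tool_rot: [-0.069, 0.998, -0.0, -0.002]
ft_force: [0.2, -0.1, -0.6]
width: 40.2
```

Run:
```python
from h import *
st();need([549,106,140.8],RD)
```

```text
t 13.3 q [-0.09  0.62 -0.24  1.87  0.22  0.67  1.25] p [548.75 104.99 140.84] z [-0. -0. -1.] y [-0.14  0.99 -0.  ] F [ 0.17 -0.07 -0.64] w 40.2 tip [548.49 104.95  76.84]
need dp [ 0.25  1.01 -0.04] rv [ 0.   -0.    0.02] | 0.02
```

Request:
carry_out(steps=[[[0, 0, -0.7, 0, 0, 0, -1], [0, 0, -0.7, 0, 0, 0, -1]]])

```text
time_s: 13.55
tool_pos: [549.0, 105.1, 140.3]
tool_rot: [-0.069, 0.998, -0.0, -0.002]
ft_force: [-3.8, -1.1, 7.7]
width: 41.0
```

Request:
carry_out(steps=[[[0, 0, 0, 0, 0, 0, 0.0], [0, 0, 0, 0, 0, 0, 0.2], [0, 0, 0, 0, 0, 0, 0.2]]])

```text
time_s: 13.92
tool_pos: [549.6, 105.3, 140.8]
tool_rot: [-0.069, 0.998, -0.0, -0.001]
ft_force: [0.3, -0.6, -0.2]
width: 52.6
```

Request:
carry_out(steps=[[[0, 0, 20, 0, 0, 0, 0.2], [0, 0, 30, 0, 0, 0, 0.2], [-3, 0, 40, 0, 0, 0, 0.2], [-5, 0, 40, 0, 0, 0, 0.2], [-5, 10, 40, 0, 0, 0, 0]]])

```text
time_s: 14.55
tool_pos: [534.3, 113.9, 312.2]
tool_rot: [-0.069, 0.998, -0.001, -0.004]
ft_force: [0.4, -0.8, -0.5]
width: 45.5
```

Run:
```python
from h import *
st()
im=manip.read_camera('wrist');sc=manip.read_camera('scene')
cv2.imwrite('pics/placed.png',np.hstack([cv2.resize(im,(400,300)),cv2.resize(sc[165:300,275:455],(400,300),interpolation=cv2.INTER_CUBIC)])[:,:,::-1])
```

```text
t 14.55 q [-0.06  0.37 -0.3   1.79  0.13  1.01  1.31] p [534.31 113.95 312.16] z [-0.01 -0.   -1.  ] y [-0.14  0.99 -0.  ] F [ 0.39 -0.8  -0.49] w 45.5 tip [533.79 113.83 248.16]
```

View pics/placed.png

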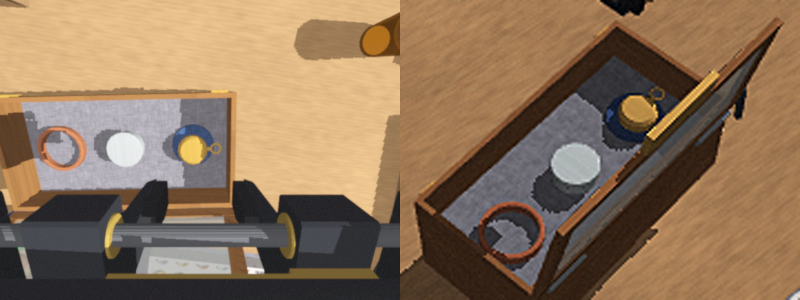

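The compass sits in the blue pad area, at (192,150) in the wrist half against the pad at (193,145). I'll measure how well it is centred.

Run:
```python
from h import *
for n,(cu,cv_) in dict(wrist=(307,236),scene=(383,214)).items():
    c=cal(n);im=manip.read_camera(n);h=cv2.cvtColor(im,cv2.COLOR_RGB2HSV)
    X,Y=np.meshgrid(range(640),range(480));near=np.hypot(X-cu,Y-cv_)<50
    b=near&(h[...,0]>100)&(h[...,0]<130)&(h[...,1]>90);y=near&(h[...,0]>15)&(h[...,0]<30)&(h[...,1]>140)&(h[...,2]>60)
    for nm,m,z in(('blue',b,74),('yel',y,92)):
        pts=np.argwhere(m)[:,::-1]; hull=cv2.convexHull(pts.astype(np.int32))[:,0]
        W=np.array([onz(n,p,z,c)[:2] for p in hull])
        o=least=None
        from scipy.optimize import least_squares
        r=31 if nm=='blue' else 21
        f=lambda k:np.hypot(*(W-k).T)-r
        k=least_squares(f,W.mean(0),loss='soft_l1',f_scale=1).x
        print(n,nm,len(pts),'bbox',pts.min(0),pts.max(0),'fit',k,'rms',np.median(abs(f(k))))
np.save('w3.npy',im)
```

```text
wrist blue 1197 bbox [274 195] [337 253] fit [545.0292869  105.94888848] rms 1.0736083993251953
wrist yel 1671 bbox [282 211] [349 256] fit [546.00000863 108.61588803] rms 1.238772713133276
scene blue 224 bbox [366 165] [430 228] fit [546.62226349 108.68810141] rms 38.57269291638704
scene yel 512 bbox [363 176] [418 234] fit [567.25806134 158.10701263] rms 40.19673582350289
```

Request:
carry_out(steps=[[[0, 0, 45, -0.04, 0.03, 0.06, 0], [5, 5, 45, -0.085, 0.069, 0.134, 0], [20, 5, 10, -0.085, 0.069, 0.134, 0], [20, 5, 0, -0.085, 0.069, 0.134, 0], [20, 5, 0, -0.085, 0.069, 0.134, 0]]])

```text
time_s: 15.38
tool_pos: [599.3, 129.2, 407.2]
tool_rot: [-0.358, 0.899, -0.184, -0.175]
ft_force: [-0.4, 0.3, -0.1]
width: 43.8
```

Request:
carry_out(steps=[[[20, 5, 0, -0.085, 0.069, 0.134, 0], [20, 3, 0, -0.085, 0.069, 0.134, 0], [10, 0, 0, -0.085, 0.069, 0.134, 0], [5, 0, 0, -0.085, 0.069, 0.134, 0], [0, 0, 0, -0.085, 0.069, 0.134, 0]]])

```text
time_s: 16.0
tool_pos: [657.7, 136.0, 394.4]
tool_rot: [0.618, -0.617, 0.354, 0.335]
ft_force: [-0.1, 0.0, 0.2]
width: 44.2
```

Run:
```python
from h import *
st()
for phi in(1.62,1.75):
    P,R=K.pose(np.radians(-62),0,np.pi,phi,-5,12);print(P);need(P,R)
```

```text
t 16.0 q [-0.41  0.75 -0.27  1.26  0.97  1.84  2.39] p [657.66 136.03 394.35] z [ 0.02 -0.85 -0.53] y [-1.   -0.01 -0.02] F [-0.1   0.01  0.15] w 44.2 tip [659.18  81.59 360.74]
[642.58  76.49 315.61]
need dp [-15.09 -59.54 -78.74] rv [-0.07  0.07  0.14] | 0.17
[667.52  80.36 312.19]
need dp [  9.85 -55.67 -82.16] rv [-0.08  0.2   0.14] | 0.26
```

Request:
carry_out(steps=[[[6, -4, -4, -0.05, 0.09, 0.09, 0.3], [4, -8, -12, -0.02, 0.04, 0.05, 0.3], [2, -14, -20, 0, 0, 0, 0.3], [0, -14, -20, 0, 0, 0, 0.3]]])

```text
time_s: 16.5
tool_pos: [668.8, 95.5, 328.1]
tool_rot: [0.673, -0.529, 0.356, 0.375]
ft_force: [-0.5, -0.0, 0.3]
width: 57.3
```

Run:
```python
from h import *
st()
for phi in(1.68,1.75):
    P,R=K.pose(np.radians(-62),0,np.pi,phi,-5,12);need(P,R)
```

```text
t 16.5 q [-0.37  0.8  -0.27  1.38  1.07  1.73  2.5 ] p [668.78  95.51 328.06] z [ 0.08 -0.88 -0.47] y [-0.98 -0.16  0.13] F [-0.48 -0.01  0.33] w 57.3 tip [674.07  39.11 298.29]
need dp [-14.64 -17.23 -13.62] rv [ 0.   -0.02 -0.01] | 0.02
need dp [ -1.26 -15.15 -15.87] rv [-0.01  0.05 -0.01] | 0.05
```

Request:
carry_out(steps=[[[-1, -10, -10, 0, 0.02, 0, 0.3], [0, -5, -5, 0, 0, 0, 0], [0, -1, -1, 0, 0, 0, -0.4], [0, 0, 0, 0, 0, 0, -0.6], [0, 0, 0, 0, 0, 0, -0.6]]])

```text
time_s: 17.12
tool_pos: [667.7, 76.3, 310.1]
tool_rot: [0.676, -0.526, 0.348, 0.381]
ft_force: [-0.5, 1.3, -0.1]
width: 19.5
```

Run:
```python
from h import *
lid()
sc=manip.read_camera('scene');w=manip.read_camera('wrist')
cv2.imwrite('pics/pre.png',np.hstack([cv2.resize(w,(400,300)),cv2.resize(sc[140:275,320:500],(400,300),interpolation=cv2.INTER_CUBIC)])[:,:,::-1])
```

```text
t 17.12 q [-0.34  0.81 -0.27  1.4   1.07  1.7   2.49] p [667.7   76.32 310.06] z [ 0.07 -0.88 -0.47] y [-0.98 -0.16  0.15] F [-0.53  1.29 -0.1 ] w 19.5 tip [672.14  19.88 280.22]
phi rot 1.72 tip angle 1.781 r 163.8 side -9.0
need dp [-5.85  3.17  3.21] rv [-0. -0. -0.] | 0.0
```

View pics/pre.png

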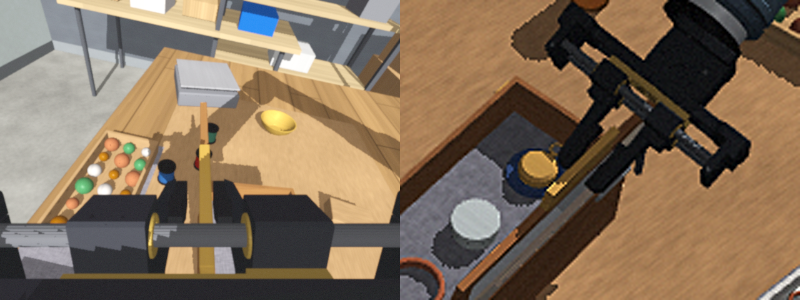

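The tab edge (column 205 in the wrist half) lies between the fingers (175 and 235), so I can ease the lid forward.

Request:
carry_out(steps=[[[-18, -2, 4, 0.015, -0.1, 0, -0.6], [-28, -4, 3, 0.023, -0.148, 0, -0.6], [-29, -4, -1, 0.023, -0.148, 0, -0.6], [-28, -4, -5, 0.023, -0.148, 0, -0.6]]])

```text
time_s: 17.73
tool_pos: [564.8, 63.3, 312.0]
tool_rot: [-0.568, 0.627, -0.499, -0.188]
ft_force: [0.3, 0.7, -0.1]
width: 17.7
```

```bash
python3 -c "
from h import *
lid()"
```

```text
t 17.73 q [-0.41  0.59 -0.27  1.88  1.19  1.49  1.73] p [564.81  63.34 312.01] z [ 0.33 -0.84 -0.43] y [-0.9  -0.14 -0.41] F [ 0.25  0.73 -0.07] w 17.7 tip [586.     9.64 284.39]
phi rot 1.146 tip angle 1.262 r 172.6 side -5.9
need dp [-11.91  -0.77 -11.72] rv [-0.   -0.   -0.01] | 0.01
```

Request:
carry_out(steps=[[[-8, -1, -12, 0, 0, 0, -0.6], [-4, 0, -3, 0, 0, 0, -0.6]]])

```text
time_s: 17.98
tool_pos: [550.3, 62.7, 297.4]
tool_rot: [-0.569, 0.626, -0.499, -0.187]
ft_force: [-0.2, -0.8, -0.1]
width: 17.8
```

```bash
python3 -c "
from h import *
lid()"
```

```text
t 17.98 q [-0.42  0.6  -0.28  1.91  1.19  1.48  1.68] p [550.26  62.73 297.39] z [ 0.33 -0.84 -0.43] y [-0.9  -0.15 -0.41] F [-0.22 -0.82 -0.12] w 17.8 tip [571.59   9.06 269.81]
phi rot 1.146 tip angle 1.151 r 164.0 side -4.2
need dp [ 2.53 -0.17  2.85] rv [-0.   -0.   -0.01] | 0.01
```

Request:
carry_out(steps=[[[-24, -4, -12, 0.023, -0.148, 0, -0.6], [-23, -4, -16, 0.023, -0.148, 0, -0.6], [-20, -3, -20, 0.023, -0.148, 0, -0.6]]])

```text
time_s: 18.35
tool_pos: [484.6, 52.7, 250.7]
tool_rot: [-0.445, 0.672, -0.592, -0.017]
ft_force: [-0.6, -1.2, -3.3]
width: 17.3
```

```bash
python3 -c "
from h import *
lid()"
```

```text
t 18.35 q [-0.54  0.65 -0.25  2.18  1.35  1.48  0.91] p [484.61  52.68 250.65] z [ 0.5  -0.81 -0.3 ] y [-0.62 -0.1  -0.78] F [-0.58 -1.23 -3.3 ] w 17.3 tip [516.84   0.81 231.5 ]
phi rot 0.675 tip angle 0.74 r 165.4 side -4.0
need dp [-4.25 -1.37 -4.98] rv [-0.01 -0.   -0.01] | 0.01
```

Request:
carry_out(steps=[[[-17, -3, -24, 0.02, -0.13, 0, -0.6], [-12, -2, -24, 0.02, -0.13, 0, -0.6], [-4, -1, -12, 0.008, -0.05, 0, -0.6]]])

```text
time_s: 18.73
tool_pos: [450.2, 47.5, 188.1]
tool_rot: [-0.345, 0.682, -0.637, 0.102]
ft_force: [-3.2, 0.2, -2.3]
width: 17.8
```

```bash
python3 -c "
from h import *
lid()"
```

```text
t 18.73 q [-0.64  0.86 -0.21  2.25  1.42  1.57  0.32] p [450.19  47.51 188.07] z [ 0.58 -0.8  -0.17] y [-0.34 -0.05 -0.94] F [-3.19  0.22 -2.27] w 17.8 tip [487.23  -3.55 177.29]
phi rot 0.351 tip angle 0.36 r 162.6 side -3.8
need dp [-1.63 -1.14  3.15] rv [-0.01 -0.   -0.01] | 0.01
```

Request:
carry_out(steps=[[[-7, -1, -13, 0.011, -0.07, 0, -0.6], [-5, -1, -13, 0.011, -0.07, 0, -0.6], [-3, 0, -11, 0.011, -0.07, 0, -0.6], [-1, 0, -5, 0.006, -0.04, 0, -0.6]]])

```text
time_s: 19.23
tool_pos: [435.8, 48.2, 141.1]
tool_rot: [-0.258, 0.678, -0.659, 0.197]
ft_force: [-1.3, -2.3, -3.2]
width: 17.7
```

```bash
python3 -c "
from h import *
lid()"
```

```text
t 19.23 q [-0.71  1.06 -0.17  2.22  1.42  1.65 -0.08] p [435.8   48.15 141.1 ] z [ 0.61 -0.79 -0.05] y [-0.09 -0.   -1.  ] F [-1.25 -2.31 -3.22] w 17.7 tip [474.65  -2.59 137.67]
phi rot 0.09 tip angle 0.107 r 165.4 side -0.9
need dp [ 0.71 -3.65  0.47] rv [-0.01 -0.   -0.01] | 0.02
```

Request:
carry_out(steps=[[[-1, -1, -4, 0.003, -0.03, 0, -0.6], [-1, -1, -4, 0.003, -0.03, 0, -0.6], [0, 0, -3, 0.003, -0.03, 0, -0.6], [0, 0, -2, 0, 0, 0, -0.6]]])

```text
time_s: 19.73
tool_pos: [435.8, 49.1, 124.8]
tool_rot: [-0.225, 0.674, -0.665, 0.231]
ft_force: [-0.9, 0.7, -0.1]
width: 17.6
```

```bash
python3 -c "
from h import *
lid()"
```

```text
t 19.73 q [-0.73  1.13 -0.15  2.19  1.41  1.67 -0.2 ] p [435.84  49.05 124.78] z [ 0.61 -0.79 -0.01] y [ 0.    0.01 -1.  ] F [-0.88  0.7  -0.11] w 17.6 tip [474.88  -1.66 124.22]
phi rot -0.006 tip angle 0.026 r 164.1 side 0.0
need dp [-0.48 -4.73 -1.88] rv [-0.01 -0.   -0.01] | 0.02
```

Request:
carry_out(steps=[[[0, 0, 0, 0, 0, 0, -0.4], [-10, -1, 0, 0, 0, 0, -0.4], [-18, -3, 0, 0, 0, 0, -0.4], [-18, 5, 0, 0, 0, 0, -0.4], [-5, 20, 5, 0, 0, 0, -0.4]]])

```text
time_s: 20.35
tool_pos: [382.2, 69.0, 131.3]
tool_rot: [-0.224, 0.673, -0.666, 0.23]
ft_force: [0.3, 0.5, 0.0]
width: 26.4
```

Request:
carry_out(steps=[[[0, 30, 20, 0, 0, 0, -0.4], [0, 30, 30, 0, 0, 0, -0.4], [0, 30, 30, 0, 0, 0, -0.4], [0, 0, 0, 0, 0, 0, -0.4], [0, 0, 0, 0, 0, 0, -0.4]]])

```text
time_s: 20.98
tool_pos: [379.1, 161.1, 214.1]
tool_rot: [-0.226, 0.673, -0.666, 0.229]
ft_force: [-0.1, -0.1, 0.3]
width: 26.8
```

Run:
```python
from h import *
st()
sc=manip.read_camera('scene');a=cv2.imread('pics/scene0.png')[:,:,::-1]
o=np.zeros((600,800,3),np.uint8)
o[:300,:400]=cv2.resize(sc,(400,300),interpolation=cv2.INTER_AREA)
o[:300,400:]=cv2.resize(manip.read_camera('side'),(400,300),interpolation=cv2.INTER_AREA)
o[300:,:400]=cv2.resize(sc[165:315,265:465],(400,300),interpolation=cv2.INTER_CUBIC)
o[300:,400:]=cv2.resize(a[165:315,265:465],(400,300),interpolation=cv2.INTER_CUBIC)
cv2.imwrite('pics/final.png',o[:,:,::-1])
```

```text
t 20.98 q [-0.88  0.92 -0.31  2.15  1.17  1.82 -0.02] p [379.11 161.1  214.09] z [ 0.61 -0.79 -0.01] y [ 0.    0.01 -1.  ] F [-0.09 -0.08  0.33] w 26.8 tip [418.16 110.4  213.59]
```

View pics/final.png

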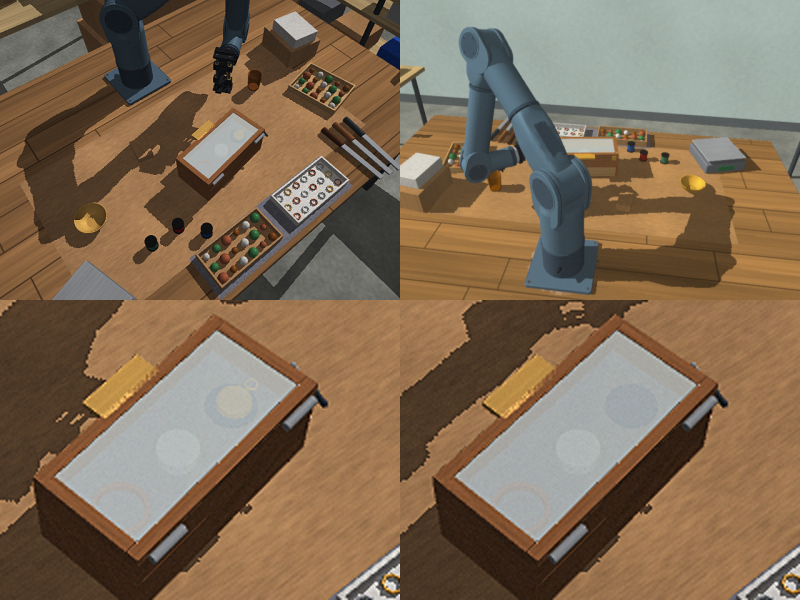

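The lid is fully shut: the tab at (122,385) matches the first picture. The compass lies on the pad at (233,402), the tin and bangle have not moved, and the robot is clear of everything. Carton: check in the scene view, where it is under the arm's shadow near (140,150).

Run:
```python
from h import *
a=cv2.imread('pics/scene0.png',0);b=cv2.cvtColor(manip.read_camera('scene'),cv2.COLOR_RGB2GRAY)
for n,(x,y) in dict(carton=(226,238),tea=(407,127),bowl=(145,347),s0=(242,388),s1=(285,360),s2=(331,368)).items():
    T=a[y-22:y+22,x-22:x+22];r=cv2.matchTemplate(b[y-34:y+34,x-34:x+34],T,cv2.TM_CCOEFF_NORMED);_,v,_,l=cv2.minMaxLoc(r);print(n,round(v,2),np.array(l)-12)
st();print(manip.finish_job())
```

```text
carton 0.56 [-12   6]
tea 0.99 [0 0]
bowl 0.79 [0 0]
s0 1.0 [0 0]
s1 1.0 [0 0]
s2 1.0 [0 0]
t 21.12 q [-0.88  0.93 -0.31  2.15  1.17  1.82 -0.02] p [379.28 160.93 213.78] z [ 0.61 -0.79 -0.01] y [ 0.    0.01 -1.  ] F [ 0.72  0.79 -0.47] w 26.7 tip [418.31 110.21 213.32]
the job is handed in; nothing more can be done
None
```

I handed the job in at about 21 s. The lid is shut with the compass on the pad inside. The hand-in gives no verdict, so the points below rest on my own checks.

- **Opening:** I straddled the pull tab with the open fingers and swung the lid about its hinge until it leaned back on its own. While moving in, the tool pressed on something at the case front, probably the wall, with about 22 N. I backed off until the force was zero.
- **Compass:** I lowered it onto the blue pad in the left place until it made contact (about 8 N), then opened the fingers. The wrist camera put it about 3 mm off the pad's centre. The same fit on the scene camera picture failed and gave no usable number.
- **Closing:** I tipped the lid forward between the fingers and lowered it on the lower finger to within about 9 mm of shut, then in steps of about 4 mm. The force dropped to zero as it closed. I did not measure the lid's speed directly.
- **Last pictures:** The shut lid matches the first picture. The compass is visible on the pad, and the tin and bangle are where they were.
- **Other goods:** The tea glass and the three spools matched their first positions exactly (0.99–1.0), and the bowl also showed no shift (0.79). The carton check was inconclusive: a poor match (0.56) that showed a shift, most likely because of the arm's shadow. The arm's path stayed well away from the carton and it looked unmoved in pictures taken after the lid was opened.

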